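# Clamp the stiffener to the console cheek

### The arm

A 7-joint arm with a two-finger parallel gripper is mounted at the origin on a cart in front of the work surface, level with it; the furniture and walls round the work are solid. World frame = base frame: x ahead of the robot, y to its left, z up, the work surface at z = 0. Lengths are in m, angles in rad, forces in N, time in s.
With the tool pointing down it reaches from about 0.425 to 0.8 m from the base axis. Payload 8.3 kg.
Tool frame: the origin (TCP) lies between the finger pads; the fingertips stand 17 mm ahead of it and the grasp point (between the pads) lies 2 mm behind it (robot.tcp_to_tips is the z of the fingertips in the tool frame, in m); z points along the fingers, y is the line along which they close (so a half turn about z gives the same grasp; the last joint's range is limited). The gripper opens to 85 mm and grips with 20 to 120 N. Pads are 22 mm wide; open, the fingers measure 114 mm over their backs; the gripper's body (76 mm by 85 mm) begins 54 mm behind the grasp point. The pads swing forward as they close: fully open they stand 13 mm farther back than shut.
Start: joints at [1.05, 0.383, 0.016, 1.37, -0.006, 1.388, -0.046], TCP at [0.276, -0.561, 0.248] pointing down, gripper open.
Joint ranges: [-2.95, 2.95], [-0.25, 2.06], [-1.52, 1.56], [0.18, 2.33], [-1.44, 4.58], [0.02, 2.06], [-3.01, 3.01]. Speed limits (rad/s): [2.39, 2.39, 3.01, 3.01, 3.14, 3.14, 3.14].

### API

Orientations are given as a unit quaternion [x, y, z, w].
In Python, from workcell import robot gives the robot as it stands. The module is installed in compiled form; this text tells all that it offers.
- The arm moves only by the tool jog_arm, never from a script. Its argument "deltas" is a list of rows, each an object with "linear": the shift along the tool's x, y, z in m, a list of three; "roll": the turn about the tool's z in degrees; "hand": the opening, from -1 (shut) to 1 (fully open). In form: [{"linear": [tx, ty, tz], "roll": roll, "hand": hand}, ...]. A call has 1 to 20 rows; each row is the pose to reach, as a shift and turn from the pose commanded when the call began, along the tool's axes at that moment; what a row does not reach only later rows make up. A row lasts 1/12 s, in which the tool goes at most 41.7 mm and 7.16 degrees, less where a joint would pass 70% of its speed; a pose out of reach is approached as far as the arm can. A call with a gripper value outside its range is refused whole. The fingers move at their own pace and stop on an object; "force" is the grip in N (left out, the last holds). Time passes only in rows, so rows that repeat a pose let the fingers close. It gives the time, the measured TCP pose, the force, the opening and the grip force at its end, in the units of the state.
- robot.observe(): the state, without advancing time (a new reading comes with each control period).
- robot.camera(name): name is "side" or "top" or "wrist"; returns a dict with "img" (420x560x3 uint8, blue, green, red), "depth" (420x560 float32, m along the optical axis (not along the pixel's ray), 0 where there is no reading), "fov_y" (degrees; the focal length in pixels is half the picture's height over the tangent of half this angle, whatever the lens; pixels are square), "cx", "cy" (the principal point, pixels), "R" (3x3) and "t" (3): a world point X has camera coordinates R X + t; the wrist camera has in their place "tool_from_camera" (4x4, takes a point from camera to tool coordinates, whose origin is the TCP and whose axes are the flange's). Camera axes: x right, y down, z forward; pixel columns grow to the right and rows downward; lengths in m; the calibration is good to about 2 mm. A picture is of the moment at which its call begins: read the wrist's pose just before it.
- robot.job_done(): hands the job in; it is judged then, once.
The state is a dict: "t": time; "joint_pos": joint angles; "joint_vel": joint speeds; "tau": joint torques, N m; "eef_pos": TCP position; "eef_rot": TCP orientation; "wrist_force": force on the tool from outside, world axes, zero at the start; "moment": the same for the moment, N m; "finger_gap": finger opening in m; "grip_force": force on a finger pad.
Only numpy, scipy, OpenCV 4.12 (cv2) and the standard library are available. Lean on these libraries where they do the work, as an engineer would, in place of code of your own. Each camera call takes 0.05 s, during which the arm holds its last target. There are 200 camera calls.

### The job

Squeeze the handles of the spring clamp parked on the rail, lift it off, and clip it squarely over the sloping front edge of that side cheek of the console case which has the loose dark stiffener plate inside it, at the middle of the plate, so that it pinches the plate tight against the cheek. Push it on gently, without ramming, and leave it fully home, its pivot barrel resting on the cheek's edge (it rides up a few millimetres if simply let go, so press it down as it closes); do not disturb the reel, the tape roll or the capacitor.

Things in the scene. Friction and masses are not known exactly. Their poses are not given: they have to be found in the camera images.
- clamp: Steel spring clamp, clothes-peg style, 30 mm wide (x), 106 mm tall, 0.09 kg. Origin on the pivot axis; x along that axis, z to the handles, -z to the jaws, y from half to half; the frame belongs to the +y half, which turns half the opening if both handles are squeezed evenly. Parked upright, astride the rail plate (its x along the rail's), its 12 mm pivot barrel resting on the plate's top
- clamp_handles (a point): point midway between the clamp's two handle ends, 52 mm above the pivot. Each handle ends in a round rubber bar along x, 9 mm thick; over their outer sides 59 mm as parked, 31 mm with the jaw at 0.5 rad. Squeezing them together opens the jaws: about 5 N to start, 9 N at 0.5 rad
- clamp_jaws (a point): point midway between the clamp's two jaws, 45 mm below the pivot. The jaws are round rubber bars along x, 10 mm thick, 4 mm apart as parked, about 26 mm apart at 0.5 rad
- clamp_jaw (a joint): opening angle between the clamp's halves, rad: 0 as parked on the 4 mm rail, grows as the jaw opens, about 0.09 when closed on 8 mm, stop at 0.62
- clamp_throat (a point): bottom of the clamp's pivot barrel, 6 mm below the pivot along the clamp's z: the inner end of the mouth, which must rest on the edge of the thing clamped. If the handles are let go without any push towards the edge, the clamp rides up 2 to 4 mm as it closes and its grip holds it there; pressing with about 4 N towards the edge while the handles are let out in steps keeps it home
- rail: parking rail, fixed: wooden foot 140 x 70 x 8 mm with an upright aluminium plate 120 mm long (along its x), 4 mm thick, top at 78 mm. Origin under its centre, z up
- case: open aluminium sloping-front console case, fixed: 132 mm deep (x), 110 wide (y), 112 high at the back, 52 at the front; open at the slope. Origin under its centre, front to its -x, z up, +y its left as one looks at its front. Two upright side cheeks, 4 mm plates centred at y = +53 and -53 mm; their edges slope 30 degrees from the horizontal, rising to the back
- stiffener_edge (a point): point over the middle of the stiffener plate, in line with its face towards the left (+y) cheek, level with the cheek's edge (the plate's own edge lies 2.5 mm lower). x along the edge, up and back; z square off the edge, up and frontward, 30 degrees from vertical; y to the left. Dark steel plate inside the left cheek, 74 mm along, 52 deep, 4 thick (y = 0 to -4); 8 mm pin heads at x = +-29, z = -13
- stiffener (a joint): gap between the stiffener plate and the cheek, m: 0 tight against the cheek, up to 0.006; the plate slides on its two pins with 1 N of friction
- solder_reel: reel of solder standing on its flange, 58 x 65 x 44 mm, origin under its centre; leave alone
- tape_black: roll of black tape lying flat, 62 x 60 x 19 mm, origin under its centre; leave alone
- cap_e: green capacitor standing with its wires up, 22 mm across, 60 mm high, origin under its centre; leave alone

How it is judged:
At the end, for the whole second after the job is handed in: Clamp closed on cheek and stiffener (jaw 0.05 to 0.15 rad), gap under 1 mm; barrel within 1.5 mm of the sloping edge, within 15 mm of the stiffener's middle along it and 10 mm across, pivot axis within 0.2 rad of the edge; clamp at rest, released (value of joint stiffener below 0.001 m and value of joint clamp_jaw between 0.05 and 0.15 rad and z of clamp_throat in the frame of stiffener_edge between -0.004 and 0.0015 m and x of clamp_throat in the frame of stiffener_edge between -0.015 and 0.015 m and y of clamp_throat in the frame of stiffener_edge between -0.01 and 0.01 m and angle between the x axis of clamp and the x axis of stiffener_edge, either way round below 0.2 rad and linear speed of clamp below 0.01 m/s); the robot touches nothing.
It fails at once if the clamp was rammed onto the case with more than 40 N (contact force between clamp and case above 40 N).
It fails at once if a bystander (reel, tape roll or capacitor) was moved by more than 20 mm (distance of any of solder_reel, tape_black, cap_e from where it was at the start of the episode above 0.02 m).
It also fails if it takes over 50 s, if anything falls off the work surface, if the arm or the gripper's body presses on something with over 40 N, if the wrist force passes 120 N, or if a joint passes its speed limit or range.

## Working session

There is one attempt and no reset: what is moved stays moved. The work goes in short steps, Python scripts to look and compute and a tool call to move; the robot and the scene stay as the last step left them, time stands still between calls to the robot, and variables do not carry over. Pictures are saved under pics/ and viewed, at most 10 in all, crops included, and the job is handed in when it is done.

Besides the shell and the picture viewer there is one more tool, called after "Emit:" in YAML: its name, and indented under it one key for each argument. jog_arm: Moves the arm, as the interface text tells. Its arguments: {"type":"object","properties":{"deltas":{"type":"array"},"force":{"type":"number"}},"required":["deltas"]}

```bash
mkdir -p pics; cat > h.py <<'E'
import numpy as np, cv2
from workcell import robot
from scipy.spatial.transform import Rotation as Ro
def shot(name,fn=None):
    s=robot.observe(); c=robot.camera(name)
    if fn: cv2.imwrite('pics/'+fn+'.png',c['img'])
    d=c['depth']; h,w=d.shape; f=h/2/np.tan(np.radians(c['fov_y'])/2)
    u,v=np.meshgrid(np.arange(w),np.arange(h))
    P=np.stack([(u-c['cx'])/f*d,(v-c['cy'])/f*d,d],-1)
    if name=='wrist':
        T=np.array(c['tool_from_camera']); P=P@T[:3,:3].T+T[:3,3]
        P=P@Ro.from_quat(s['eef_rot']).as_matrix().T+s['eef_pos']
    else: P=(P-c['t'])@np.array(c['R'])
    P[d==0]=np.nan
    return c,P
E
python3 - <<'E'
from h import *
for n in ('top','side'):
    c,P=shot(n,n+'0'); np.save(n+'0.npy',P); print(n,c.get('t'),np.array(c.get('R')).round(2).tolist())
s=robot.observe(); print(s['t'],s['eef_pos'],s['eef_rot'],s['finger_gap'],s['wrist_force'])
a=cv2.imread('pics/top0.png')
E
```

```text
top [-0.09218443  0.51207166  0.93121765] [[0.02, -1.0, 0.02], [-0.98, -0.03, -0.19], [0.19, -0.02, -0.98]]
side [0.4865121  0.14863371 0.95271156] [[-1.0, 0.02, 0.02], [-0.01, 0.33, -0.94], [-0.02, -0.94, -0.33]]
0.1 [ 0.27607509 -0.56022774  0.2473567 ] [ 9.73907082e-01  2.26945286e-01 -2.13473305e-04 -8.87763896e-04] 0.08528387355286894 [-0.26316593 -0.26394308 -0.72547398]
```

View pics/top0.png

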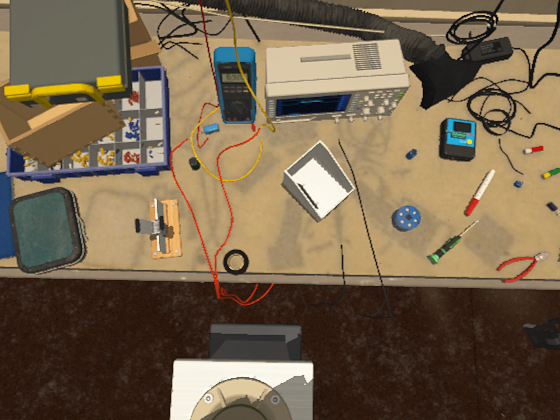

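View pics/side0.png

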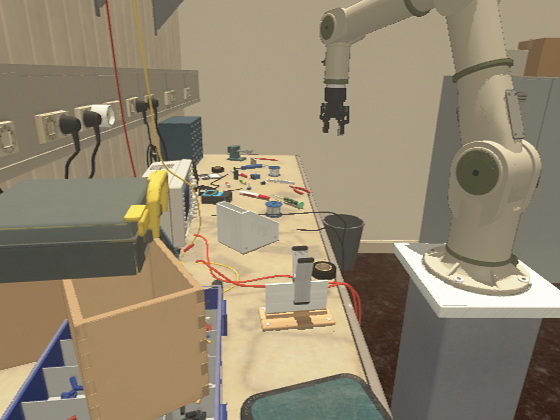

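Top: clamp on the rail at (157,225), case at (318,180), tape at (235,262), reel at (407,218), and the capacitor probably at (195,163). Next I'll crop in on the clamp and case and get the numbers.

```bash
python3 - <<'E'
from h import *
P=np.load('top0.npy'); a=cv2.imread('pics/top0.png')
A=cv2.resize(a[135:225,275:365],(400,400),interpolation=cv2.INTER_CUBIC); B=cv2.resize(a[190:265,120:195],(400,400),interpolation=cv2.INTER_CUBIC)
cv2.imwrite('pics/crop.png',np.hstack([A,B]))
def g(n,u,v): print(n,u,v,P[v,u].round(4))
for n,u,v in [('tape',235,253),('reel',407,215),('cap',195,163),('case floor',318,190)]: g(n,u,v)
# case rim: cloud of points z>0.03
def reg(n,u0,u1,v0,v1,zmin,zmax):
    Q=P[v0:v1,u0:u1].reshape(-1,3); Q=Q[(Q[:,2]>zmin)&(Q[:,2]<zmax)]
    r=cv2.minAreaRect(Q[:,:2].astype(np.float32)); print(n,len(Q),r,Q.max(0).round(3),Q.min(0).round(3)); return Q
reg('case',275,365,135,225,.03,.2)
reg('top of case',275,365,135,225,.1,.2)
reg('clamp',120,195,190,265,.1,.2)
reg('railplate',120,195,190,265,.065,.085)
reg('foot',120,195,190,265,.004,.015)
S=np.load('side0.npy')
for nm,(u0,u1,v0,v1),z in [('case',(212,285,198,258),(.03,.2)),('clamp',(285,320,240,310),(.1,.2)),('plate',(260,335,270,320),(.04,.085))]:
    Q=S[v0:v1,u0:u1].reshape(-1,3); Q=Q[(Q[:,2]>z[0])&(Q[:,2]<z[1])]
    print('side',nm,len(Q),cv2.minAreaRect(Q[:,:2].astype(np.float32)),Q.max(0).round(3),Q.min(0).round(3))
E
```

```text
tape 235 253 [0.3958 0.028  0.0172]
reel 407 215 [ 0.4955 -0.3804  0.0276]
cap 195 163 [0.6066 0.131  0.0404]
case floor 318 190 [ 0.5574 -0.1691  0.0007]
case 1462 ((0.5467453598976135, -0.18302278220653534), (0.20038670301437378, 0.16030482947826385), 25.346418380737305) [ 0.671 -0.082  0.115] [ 0.477 -0.275  0.03 ]
top of case 210 ((0.5927782654762268, -0.13846588134765625), (0.0498742051422596, 0.11126817017793655), 43.216819763183594) [ 0.647 -0.082  0.115] [ 0.537 -0.192  0.1  ]
clamp 255 ((0.4428102374076843, 0.19835034012794495), (0.029795916751027107, 0.05974502116441727), 7.28236722946167) [0.46  0.229 0.144] [0.425 0.168 0.1  ]
railplate 150 ((0.45090246200561523, 0.19739291071891785), (0.1180601567029953, 0.02041802741587162), 5.632440567016602) [0.509 0.208 0.085] [0.392 0.185 0.065]
foot 1093 ((0.4532250165939331, 0.22011429071426392), (0.17857328057289124, 0.18175816535949707), 2.791574239730835) [0.545 0.314 0.015] [0.368 0.125 0.004]
side case 1724 ((0.5628612041473389, -0.24597492814064026), (0.33808326721191406, 0.2053467482328415), 85.73363494873047) [ 0.668 -0.077  0.112] [ 0.458 -0.411  0.03 ]
side clamp 515 ((0.4447292387485504, 0.20189213752746582), (0.030793802812695503, 0.058854926377534866), 7.668822765350342) [0.463 0.232 0.141] [0.427 0.174 0.1  ]
side plate 1193 ((0.46642741560935974, 0.1982494741678238), (0.05559734255075455, 0.13582868874073029), 71.7808837890625) [0.522 0.215 0.085] [0.393 0.151 0.04 ]
```

View pics/crop.png

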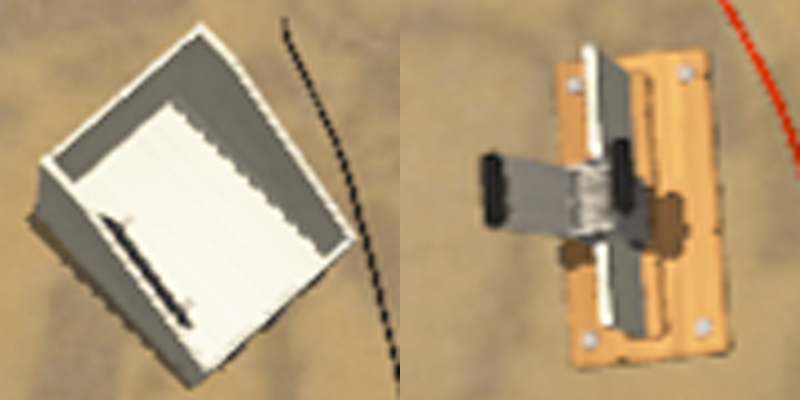

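The crop shows the case with its high back wall at the upper left and its front at the lower right. The dark plate lies inside the lower-left cheek, which is the +y one, and the clamp's handles spread along world y. A jog can't tilt the tool, so I plan to pre-tilt the clamp about 30° on the rail by pushing the handles toward -x, then grasp it. On the way I'll look at the case from near.

```bash
cat >> h.py <<'E'
def go(pos,yaw):
    "linear (tool axes, mm) and roll (deg) from the measured pose to world pos, tool-x yaw"
    s=robot.observe(); R=Ro.from_quat(s['eef_rot']).as_matrix()
    y0=np.degrees(np.arctan2(R[1,0],R[0,0]))
    print('go',((np.array(pos)-s['eef_pos'])@R*1000).round(1),'roll',round((y0-yaw+180)%360-180,1),'| tcp',np.round(s['eef_pos'],4),'yaw',round(y0,1),'t',round(s['t'],2))
E
python3 - <<'E'
from h import *
go([.50,-.25,.30],26.2)
go([.48,.2,.28],7.3)
print(robot.tcp_to_tips)
E
```

```text
go [ 338.  -179.4  -52.3] roll 0.0 | tcp [ 0.2761 -0.5602  0.2474] yaw 26.2 t 0.1
go [ 519.  -591.8  -31.6] roll 18.9 | tcp [ 0.2761 -0.5602  0.2474] yaw 26.2 t 0.1
0.017
```

Emit:
jog_arm:
  deltas:
    - {"linear": [0.035,-0.018,-0.03],"roll": 0,"hand": 0}
    - {"linear": [0.07,-0.037,-0.052],"roll": 0,"hand": 0}
    - {"linear": [0.105,-0.056,-0.052],"roll": 0,"hand": 0}
    - {"linear": [0.14,-0.075,-0.052],"roll": 0,"hand": 0}
    - {"linear": [0.175,-0.094,-0.052],"roll": 0,"hand": 0}
    - {"linear": [0.21,-0.113,-0.052],"roll": 0,"hand": 0}
    - {"linear": [0.245,-0.13,-0.052],"roll": 0,"hand": 0}
    - {"linear": [0.28,-0.15,-0.052],"roll": 0,"hand": 0}
    - {"linear": [0.31,-0.165,-0.052],"roll": 0,"hand": 0}
    - {"linear": [0.338,-0.179,-0.052],"roll": 0,"hand": 0}
    - {"linear": [0.338,-0.179,-0.052],"roll": 0,"hand": 0}
    - {"linear": [0.338,-0.179,-0.052],"roll": 0,"hand": 0}
    - {"linear": [0.338,-0.179,-0.052],"roll": 0,"hand": 0}

```text
t: 1.18
eef_pos: [0.4999, -0.2511, 0.2999]
eef_rot: [0.974, 0.227, -0.001, -0.0]
wrist_force: [0.3, 0.6, -0.2]
finger_gap: 0.0428
grip_force: 0.0
```

```bash
python3 - <<'E'
from h import *
c,P=shot('wrist','w1'); np.save('w1.npy',P)
print(np.array(c['tool_from_camera']).round(3).tolist(),c['fov_y'])
go([.48,.2,.28],7.3)
E
```

```text
[[0.001, -0.951, -0.31, 0.079], [1.0, 0.001, 0.0, 0.001], [-0.0, -0.31, 0.951, -0.125], [0.0, 0.0, 0.0, 1.0]] 69.33265913037755
go [ 181.5 -414.3   19.9] roll 18.8 | tcp [ 0.4996 -0.2519  0.3   ] yaw 26.1 t 1.23
```

View pics/w1.png

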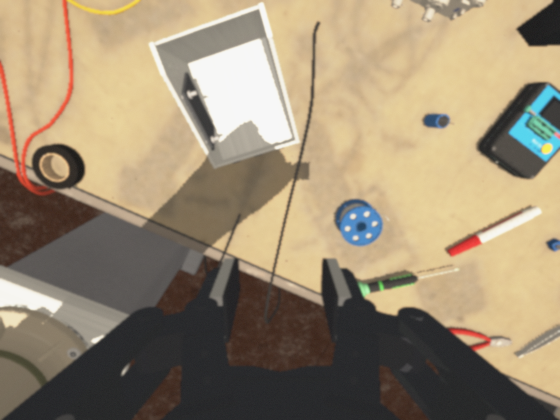

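The wrist view shows the case with rim corners at back-left (152,44), back-right (265,5), front-right (297,140) and front-left (214,165). The plate runs from about (190,85) to (215,145) along the left cheek. I'll intersect those corner rays with the known heights.

```bash
python3 - <<'E'
from h import *
P=np.load('w1.npy'); img=cv2.imread('pics/w1.png')
s=robot.observe(); c=robot.camera('wrist')  # same pose
T=np.array(c['tool_from_camera']);R=Ro.from_quat(s['eef_rot']).as_matrix(); f=210/np.tan(np.radians(c['fov_y'])/2)
def ray(u,v,z):
    d=R@T[:3,:3]@np.array([(u-c['cx'])/f,(v-c['cy'])/f,1]); o=R@T[:3,3]+s['eef_pos']; return o+d*(z-o[2])/d[2]
g=cv2.cvtColor(img,cv2.COLOR_BGR2GRAY)
W=[];M=[]
for (u,v,z,mx,my) in [(152,44,.112,.066,.055),(265,4,.112,.066,-.055),(298,141,.052,-.066,-.055),(214,166,.052,-.066,.055)]:
    p=ray(u,v,z); W.append(p[:2]); M.append([mx,my]); print(p.round(4))
W=np.array(W);M=np.array(M)
a=W-W.mean(0); H=M.T@a; yaw=np.arctan2(H[0,1]-H[1,0],H[0,0]+H[1,1])
Rz=np.array([[np.cos(yaw),-np.sin(yaw)],[np.sin(yaw),np.cos(yaw)]])
print('case',W.mean(0).round(4),'yaw',np.degrees(yaw),'resid',(a-M@Rz.T).round(4).tolist())
t=W.mean(0)
# depth cloud in the case frame: rim of the left cheek
Q=P.reshape(-1,3); q=(Q[:,:2]-t)@Rz; m=(abs(q[:,0])<.08)&(abs(q[:,1])<.07)&(Q[:,2]>.02)
L=m&(q[:,1]>.03)&(abs(q[:,0])<.045); e=Q[:,2]-(.082+q[:,0]*np.tan(np.pi/6))
rim=L&(abs(e)<.004); print('left rim n',rim.sum(),'y',q[rim,1].mean(),q[rim,1].min(),q[rim,1].max(),'fit',np.polyfit(q[rim,0],q[rim,1],1),'z err',e[rim].mean())
Rr=m&(q[:,1]<-.03)&(abs(q[:,0])<.045)&(abs(e)<.004); print('right rim',Rr.sum(),q[Rr,1].mean(),np.polyfit(q[Rr,0],q[Rr,1],1))
# stiffener: dark pixels
D=(g.reshape(-1)<70)&(abs(q[:,0])<.06)&(abs(q[:,1])<.054)&(Q[:,2]>.01); print('dark',D.sum(),q[D].mean(0),q[D].min(0),q[D].max(0),Q[D,2].min(),Q[D,2].max())
E
```

```text
[ 0.5735 -0.0856  0.112 ]
[ 0.6478 -0.1652  0.112 ]
[ 0.5522 -0.2511  0.052 ]
[ 0.4798 -0.1721  0.052 ]
case [ 0.5633 -0.1685] yaw 42.5133850279426 resid [[-0.0013, -0.0022], [-0.0013, -0.0007], [0.0004, 0.0025], [0.0023, 0.0005]]
left rim n 381 y 0.0499657830271667 0.036972457821103984 0.0568550369924048 fit [0.04520607 0.04995985] z err 0.00044815332622570554
right rim 23 -0.048725560397897126 [ 0.00027326 -0.04872877]
dark 393 [0.00106318 0.04608251] [-0.0267506   0.04546663] [0.03875835 0.04676578] 0.02630246812293091 0.08647547832691777
```

```bash
python3 - <<'E'
from h import *
P=np.load('w1.npy'); g=cv2.cvtColor(cv2.imread('pics/w1.png'),cv2.COLOR_BGR2GRAY)
y=np.radians(42.5); Rz=np.array([[np.cos(y),-np.sin(y)],[np.sin(y),np.cos(y)]])
Q=P.reshape(-1,3); q=(Q[:,:2]-[.5633,-.1685])@Rz
a=q[:,0]*.866+(Q[:,2]-.082)*.5; b=-q[:,0]*.5+(Q[:,2]-.082)*.866
for th in (60,90):
    D=(g.reshape(-1)<th)&(abs(q[:,0])<.06)&(q[:,1]<.0495)&(q[:,1]>.035)&(Q[:,2]>.01)
    print(D.sum(),'a',np.percentile(a[D],[0,2,50,98,100]).round(4),'b',np.percentile(b[D],[0,5,95,100]).round(4),'y',np.percentile(q[D,1],[2,50,98]).round(4))
    t=D&(b>-.012); print(' top band a',a[t].min(),a[t].max(),t.sum(),'y',q[t,1].min())
# proud (nearer in y) pin heads?
D=(q[:,1]<.0445)&(q[:,1]>.036)&(Q[:,2]>.02)&(abs(a)<.06); print('proud',D.sum(),a[D].round(3)[:30],b[D].round(3)[:30])
go([.48,.2,.28],7.3)
E
```

```text
104 a [-0.0405 -0.0403 -0.0207  0.0052  0.0201] b [-0.036  -0.0331 -0.0078 -0.006 ] y [0.0455 0.0459 0.0463]
 top band a -0.03554042274578867 0.005252694647325527 29 y 0.045466507032772836
554 a [-0.0475 -0.0458 -0.009   0.0243  0.025 ] b [-0.0463 -0.0416  0.001   0.0043] y [0.0455 0.0461 0.047 ]
 top band a -0.04742498673891767 0.02501947059903763 183 y 0.04525159461021194
proud 225 [0.06  0.06  0.059 0.058 0.06  0.06  0.059 0.059 0.058 0.058 0.057 0.057
 0.06  0.059 0.059 0.058 0.057 0.057 0.057 0.056 0.055 0.055 0.054 0.054
 0.057 0.057 0.057 0.056 0.055 0.055] [-0.023 -0.023 -0.023 -0.027 -0.023 -0.023 -0.025 -0.024 -0.024 -0.027
 -0.028 -0.028 -0.022 -0.024 -0.025 -0.026 -0.027 -0.027 -0.027 -0.03
 -0.031 -0.032 -0.032 -0.033 -0.027 -0.029 -0.029 -0.029 -0.031 -0.03 ]
go [ 181.4 -414.6   20. ] roll 18.8 | tcp [ 0.4994 -0.2521  0.3001] yaw 26.1 t 1.28
```

Emit:
jog_arm:
  deltas:
    - {"linear": [0.02,-0.035,0],"roll": 0,"hand": -0.5}
    - {"linear": [0.04,-0.07,0],"roll": 0,"hand": -0.5}
    - {"linear": [0.055,-0.105,0],"roll": 4,"hand": -0.5}
    - {"linear": [0.07,-0.14,0],"roll": 8,"hand": -0.5}
    - {"linear": [0.085,-0.175,0],"roll": 12,"hand": -0.5}
    - {"linear": [0.1,-0.21,0],"roll": 16,"hand": -0.5}
    - {"linear": [0.115,-0.25,0],"roll": 18.8,"hand": -0.5}
    - {"linear": [0.13,-0.29,0],"roll": 18.8,"hand": -0.5}
    - {"linear": [0.145,-0.325,0.01],"roll": 18.8,"hand": -0.5}
    - {"linear": [0.16,-0.36,0.02],"roll": 18.8,"hand": -0.5}
    - {"linear": [0.175,-0.39,0.02],"roll": 18.8,"hand": -0.5}
    - {"linear": [0.1815,-0.4143,0.02],"roll": 18.8,"hand": -0.5}
    - {"linear": [0.1815,-0.4143,0.02],"roll": 18.8,"hand": -0.5}
    - {"linear": [0.1815,-0.4143,0.02],"roll": 18.8,"hand": -0.5}
    - {"linear": [0.1815,-0.4143,0.02],"roll": 18.8,"hand": -0.5}
    - {"linear": [0.1815,-0.4143,0.02],"roll": 18.8,"hand": -0.5}

```text
t: 2.62
eef_pos: [0.4808, 0.1989, 0.2803]
eef_rot: [0.998, 0.063, 0.0, 0.0]
wrist_force: [0.3, -0.1, 0.4]
finger_gap: 0.0211
grip_force: 0.0
```

```bash
python3 - <<'E'
from h import *
c,P=shot('wrist','w2'); print(c['cx'],c['cy'])
Q=P.reshape(-1,3); m=(abs(Q[:,0]-.45)<.09)&(abs(Q[:,1]-.2)<.06)
for n,z0,z1 in (('handles',.125,.15),('plate',.072,.084),('foot',.004,.012)):
    q=Q[m&(Q[:,2]>z0)&(Q[:,2]<z1)]; print(n,len(q),cv2.minAreaRect(q[:,:2].astype(np.float32)),q.max(0).round(4))
go([.4795,.2035,.145],7.3); print(robot.observe()['finger_gap'])
E
```

```text
279.94705442263523 212.2319292773051
handles 648 ((0.4432586431503296, 0.19937297701835632), (0.03056158311665058, 0.05873320624232292), 8.25814151763916) [0.4618 0.2296 0.1416]
plate 291 ((0.45139285922050476, 0.19947107136249542), (0.11889252066612244, 0.021405577659606934), 16.057273864746094) [0.5106 0.2117 0.084 ]
foot 2908 ((0.45157045125961304, 0.20036529004573822), (0.1390453726053238, 0.06993289291858673), 8.176493644714355) [0.5245 0.2435 0.0117]
go [ -0.7  -4.6 135.3] roll -0.1 | tcp [0.4807 0.1991 0.2803] yaw 7.2 t 2.67
0.021142258874583975
```

View pics/w2.png

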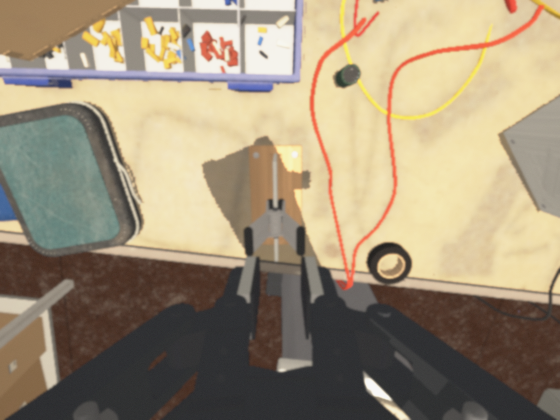

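The handle rectangle measures 30.6 x 58.7 mm, as specified. The clamp is at (0.4433, 0.1997), yaw 8.2°, matching the foot. In the picture its handles are at (250,240) and (300,240). I'll go down behind it (+x side) and push the handles toward -x.

```bash
python3 - <<'E'
from h import *
go([.479,.2048,.145],8.2)
E
```

```text
go [ -1.   -6.  135.3] roll -1.0 | tcp [0.4807 0.1991 0.2803] yaw 7.2 t 2.67
```

Emit:
jog_arm:
  deltas:
    - {"linear": [0.001,-0.006,0.035],"roll": -1,"hand": -0.5}
    - {"linear": [0.001,-0.006,0.07],"roll": -1,"hand": -0.5}
    - {"linear": [0.0,-0.006,0.1],"roll": -1,"hand": -0.5}
    - {"linear": [-0.001,-0.006,0.12],"roll": -1,"hand": -0.5}
    - {"linear": [-0.001,-0.006,0.135],"roll": -1,"hand": -0.5}
    - {"linear": [-0.001,-0.006,0.135],"roll": -1,"hand": -0.5}
    - {"linear": [-0.001,-0.006,0.135],"roll": -1,"hand": -0.5}

```text
t: 3.25
eef_pos: [0.4783, 0.2058, 0.1452]
eef_rot: [0.997, 0.073, -0.001, 0.0]
wrist_force: [0.7, 0.1, -0.4]
finger_gap: 0.0214
grip_force: 0.0
```

Emit:
jog_arm:
  deltas:
    - {"linear": [-0.004,0,0],"roll": 0,"hand": -0.5}
    - {"linear": [-0.008,0,0],"roll": 0,"hand": -0.5}
    - {"linear": [-0.011,0,0],"roll": 0,"hand": -0.5}
    - {"linear": [-0.014,0,0],"roll": 0,"hand": -0.5}
    - {"linear": [-0.017,0,0],"roll": 0,"hand": -0.5}
    - {"linear": [-0.02,0,0],"roll": 0,"hand": -0.5}

```text
t: 3.75
eef_pos: [0.459, 0.2045, 0.1463]
eef_rot: [0.997, 0.073, 0.001, -0.0]
wrist_force: [2.7, 1.0, 2.2]
finger_gap: 0.021
grip_force: 1.5
```

Emit:
jog_arm:
  deltas:
    - {"linear": [-0.003,0,0],"roll": 0,"hand": -0.5}
    - {"linear": [-0.006,0,0],"roll": 0,"hand": -0.5}
    - {"linear": [-0.009,0,0],"roll": 0,"hand": -0.5}
    - {"linear": [-0.012,0,0],"roll": 0,"hand": -0.5}
    - {"linear": [-0.014,0,0],"roll": 0,"hand": -0.5}
    - {"linear": [-0.014,0,0],"roll": 0,"hand": -0.5}

```text
t: 4.25
eef_pos: [0.4455, 0.2026, 0.1466]
eef_rot: [0.997, 0.074, 0.002, -0.0]
wrist_force: [4.6, 1.4, 7.5]
finger_gap: 0.0217
grip_force: 4.9
```

```bash
cat >> h.py <<'E'
def tilt(c,P):
    "clamp tilt seen by the side camera: axis frame = clamp yaw 8.2"
    Q=P.reshape(-1,3); y=np.radians(8.2); u=np.array([np.cos(y),np.sin(y)]); v=np.array([-u[1],u[0]])
    r=Q[:,:2]-[.4433,.1997]; x=r@u; w=r@v
    m=(Q[:,2]>.088)&(Q[:,2]<.15)&(abs(w)<.04)&(abs(x)<.08); return x[m],w[m],Q[m,2]
E
python3 - <<'E'
from h import *
c,P=shot('side','s2')
x,w,z=tilt(c,P)
for z0 in np.arange(.09,.15,.006):
    k=(abs(z-z0)<.003); 
    if k.sum(): print(round(z0,3),k.sum(),np.percentile(x[k],[2,50,98]).round(4),np.percentile(w[k],[2,98]).round(4))
cv2.imwrite('pics/s2c.png',cv2.resize(c['img'][220:340,240:380],(560,480),interpolation=cv2.INTER_CUBIC))
E
```

```text
0.09 45 [-0.0208 -0.0012  0.011 ] [-0.0065  0.0143]
0.096 60 [-0.0216 -0.0002  0.0077] [-0.0097  0.0164]
0.102 65 [-0.0223 -0.0025  0.0057] [-0.0118  0.0187]
0.108 56 [-0.0238 -0.0048  0.0039] [-0.0142  0.021 ]
0.114 45 [-0.0256 -0.0114  0.003 ] [-0.0127  0.0235]
0.12 52 [-0.0275 -0.0145  0.0019] [-0.0181  0.0251]
0.126 67 [-0.0286 -0.0191  0.0007] [-0.0204  0.0272]
0.132 78 [-0.0303 -0.0093  0.0147] [-0.0207  0.0336]
0.138 119 [-0.0295 -0.0094  0.0154] [-0.0227  0.0334]
0.144 57 [-0.0086  0.0078  0.0154] [-0.0135  0.0304]
```

View pics/s2c.png

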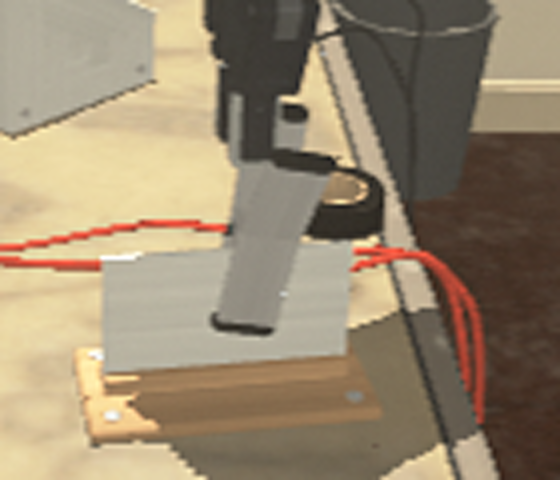

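The crop shows the clamp leaning toward the robot by about 15° (bars at (290,110) and (305,160)), with the jaws still on the plate. I'll keep pushing.

Emit:
jog_arm:
  deltas:
    - {"linear": [-0.003,0,-0.001],"roll": 0,"hand": -0.5}
    - {"linear": [-0.006,0,-0.001],"roll": 0,"hand": -0.5}
    - {"linear": [-0.009,0,-0.001],"roll": 0,"hand": -0.5}
    - {"linear": [-0.012,0,-0.001],"roll": 0,"hand": -0.5}
    - {"linear": [-0.012,0,-0.001],"roll": 0,"hand": -0.5}

```text
t: 4.72
eef_pos: [0.4337, 0.201, 0.1478]
eef_rot: [0.997, 0.074, 0.002, -0.001]
wrist_force: [3.5, 1.5, 9.5]
finger_gap: 0.0216
grip_force: 5.3
```

```bash
cat >> h.py <<'E'
def rep():
    c,P=shot('side'); x,w,z=tilt(c,P); A=[]
    for z0 in np.arange(.09,.15,.006):
        k=(abs(z-z0)<.003)
        if k.sum()>5: a=np.percentile(x[k],[2,98]); A.append([z0,*a]); print(round(z0,3),k.sum(),a.round(4),np.percentile(w[k],[2,98]).round(4))
    A=np.array(A); A=A[(A[:,0]<.127)]; print('tilt deg',[np.degrees(np.arctan(-np.polyfit(A[:,0],A[:,i],1)[0])).round(1) for i in (1,2)])
    return c
E
python3 -c "
from h import *
rep()"
```

```text
0.09 40 [-0.0242  0.0064] [0.0004 0.0143]
0.096 76 [-0.0267  0.0067] [-0.0086  0.0163]
0.102 62 [-0.0296  0.0012] [-0.0101  0.0192]
0.108 69 [-0.031  -0.0008] [-0.0127  0.021 ]
0.114 63 [-0.0345 -0.0038] [-0.013   0.0243]
0.12 46 [-0.0366 -0.0065] [-0.0186  0.026 ]
0.126 61 [-0.0389 -0.0084] [-0.0202  0.03  ]
0.132 84 [-0.0412  0.0031] [-0.0204  0.0328]
0.138 92 [-0.039   0.0036] [-0.0228  0.0332]
0.144 60 [-0.0219  0.0035] [-0.0092  0.0315]
tilt deg [np.float64(22.3), np.float64(24.2)]
```

Emit:
jog_arm:
  deltas:
    - {"linear": [-0.003,0,-0.001],"roll": 0,"hand": -0.5}
    - {"linear": [-0.006,0,-0.001],"roll": 0,"hand": -0.5}
    - {"linear": [-0.009,0,-0.001],"roll": 0,"hand": -0.5}
    - {"linear": [-0.011,0,-0.001],"roll": 0,"hand": -0.5}
    - {"linear": [-0.011,0,-0.001],"roll": 0,"hand": -0.5}

```text
t: 5.18
eef_pos: [0.4223, 0.1991, 0.1481]
eef_rot: [0.997, 0.074, 0.001, -0.0]
wrist_force: [3.0, 1.1, 6.2]
finger_gap: 0.0215
grip_force: 5.2
```

```bash
python3 -c "
from h import *
rep()"
```

```text
0.09 43 [-0.0296  0.0033] [-0.0085  0.015 ]
0.096 75 [-0.0317  0.0022] [-0.0083  0.0167]
0.102 77 [-0.035  -0.0023] [-0.0114  0.0189]
0.108 85 [-0.0378 -0.0061] [-0.0125  0.0219]
0.114 65 [-0.0425 -0.0101] [-0.0138  0.0248]
0.12 64 [-0.0471 -0.0134] [-0.02    0.0265]
0.126 56 [-0.0503 -0.0178] [-0.0198  0.0324]
0.132 85 [-0.0506 -0.0096] [-0.0211  0.0334]
0.138 68 [-0.0431 -0.008 ] [-0.0186  0.0338]
0.144 61 [-0.0304 -0.008 ] [-0.0094  0.0309]
tilt deg [np.float64(30.8), np.float64(31.3)]
```

The tilt is now 31°. I'll back off, lift and open, then locate the handles with the wrist and side cameras.

Emit:
jog_arm:
  deltas:
    - {"linear": [0.015,0,-0.0],"roll": 0,"hand": -0.5}
    - {"linear": [0.04,0,-0.0],"roll": 0,"hand": -0.5}
    - {"linear": [0.05,0,-0.03],"roll": 0,"hand": -0.5}
    - {"linear": [0.05,0,-0.07],"roll": 0,"hand": 1}
    - {"linear": [0.05,0,-0.1],"roll": 0,"hand": 1}
    - {"linear": [0.04,0,-0.1],"roll": 0,"hand": 1}
    - {"linear": [0.03,0,-0.1],"roll": 0,"hand": 1}
    - {"linear": [0.03,0,-0.1],"roll": 0,"hand": 1}
    - {"linear": [0.03,0,-0.1],"roll": 0,"hand": 1}
    - {"linear": [0.03,0,-0.1],"roll": 0,"hand": 1}

```text
t: 6.07
eef_pos: [0.4509, 0.2025, 0.246]
eef_rot: [0.997, 0.073, -0.001, 0.0]
wrist_force: [-0.5, -0.3, -1.0]
finger_gap: 0.0852
grip_force: 0.0
```

```bash
python3 - <<'E'
from h import *
rep()
for n in ('side','top','wrist'):
    c,P=shot(n,'g_'+n); x,w,z=tilt(c,P); k=(z>.12)&(x<-.005)&(z<.16)
    Q=P.reshape(-1,3)
    if k.sum()>5:
        print(n,k.sum(),'x',np.percentile(x[k],[1,99]).round(4),'w',np.percentile(w[k],[1,99]).round(4),'ztop',z[k].max().round(4))
        print(cv2.minAreaRect(np.c_[x[k],w[k]].astype(np.float32)))
E
```

```text
0.09 48 [-0.0149  0.0165] [-0.005   0.0148]
0.096 55 [-0.0158  0.0153] [-0.007   0.0167]
0.102 56 [-0.0183  0.0119] [-0.0096  0.0185]
0.108 67 [-0.0187  0.01  ] [-0.0118  0.0211]
0.114 61 [-0.0204  0.0082] [-0.0128  0.0236]
0.12 77 [-0.0217  0.0073] [-0.0157  0.0259]
0.126 90 [-0.0237  0.0052] [-0.0168  0.0283]
0.132 89 [-0.0247  0.0043] [-0.0186  0.0334]
0.138 91 [-0.0258  0.0025] [-0.0193  0.0349]
0.144 62 [-0.0227  0.0016] [-0.022   0.0342]
tilt deg [np.float64(13.5), np.float64(17.7)]
side 238 x [-0.0261 -0.0052] w [-0.0207  0.0347] ztop 0.1455
((-0.015534449368715286, 0.006585830822587013), (0.05696272850036621, 0.021589213982224464), 89.41651916503906)
top 154 x [-0.0284 -0.0054] w [-0.0263  0.0319] ztop 0.1487
((-0.016854118555784225, 0.0029495712369680405), (0.058687515556812286, 0.02327205054461956), 89.72261047363281)
wrist 697 x [-0.0275 -0.0051] w [-0.0251  0.033 ] ztop 0.1473
((-0.016443967819213867, 0.004018668085336685), (0.059113819152116776, 0.02385849319398403), 88.47557067871094)
```

It sprang back to about 14–17° when released. So I'll grip the handles here, squeeze, and swing the clamp further by moving -x while its barrel corner bears on the plate's top.

```bash
python3 -c "
from h import *
go([.4312,.2015,.134],8.2)"
```

```text
go [-20.2  -1.6 112.7] roll 0.2 | tcp [0.4515 0.2029 0.2467] yaw 8.4 t 6.27
```

Emit:
jog_arm:
  deltas:
    - {"linear": [-0.02,-0.0015,0.02],"roll": 0,"hand": 1}
    - {"linear": [-0.02,-0.0015,0.05],"roll": 0,"hand": 1}
    - {"linear": [-0.02,-0.0015,0.08],"roll": 0,"hand": 1}
    - {"linear": [-0.02,-0.0015,0.1],"roll": 0,"hand": 1}
    - {"linear": [-0.02,-0.0015,0.1127],"roll": 0,"hand": 1}
    - {"linear": [-0.02,-0.0015,0.1127],"roll": 0,"hand": 0.8}
    - {"linear": [-0.02,-0.0015,0.1127],"roll": 0,"hand": 0.5}
    - {"linear": [-0.02,-0.0015,0.1127],"roll": 0,"hand": 0.38}
    - {"linear": [-0.02,-0.0015,0.1127],"roll": 0,"hand": 0.25}
    - {"linear": [-0.02,-0.0015,0.1127],"roll": 0,"hand": 0.12}
    - {"linear": [-0.02,-0.0015,0.1127],"roll": 0,"hand": 0.12}
    - {"linear": [-0.02,-0.0015,0.1127],"roll": 0,"hand": 0.12}
    - {"linear": [-0.02,-0.0015,0.1127],"roll": 0,"hand": 0.12}
  force: 30

```text
t: 7.35
eef_pos: [0.4331, 0.2027, 0.137]
eef_rot: [0.997, 0.074, 0.002, -0.001]
wrist_force: [-0.1, 0.9, 7.3]
finger_gap: 0.0479
grip_force: 7.9
```

```bash
python3 -c "
from h import *
rep()
s=robot.observe();print(s['finger_gap'],s['grip_force'],s['wrist_force'])"
```

```text
0.09 51 [-0.0143  0.0168] [-0.007   0.0135]
0.096 59 [-0.0163  0.0138] [-0.0073  0.0146]
0.102 56 [-0.0166  0.0119] [-0.0094  0.0171]
0.108 57 [-0.0184  0.0103] [-0.0097  0.0184]
0.114 41 [-0.0182  0.0097] [-0.0104  0.0203]
0.12 33 [-0.0046  0.0084] [-0.0114  0.0352]
0.126 65 [-0.0188  0.0071] [-0.0128  0.0369]
0.132 51 [-0.0236  0.0059] [-0.0248  0.0394]
0.138 54 [-0.0232  0.0048] [-0.0244  0.0385]
0.144 52 [-0.0173  0.0036] [-0.0245  0.0395]
tilt deg [np.float64(-2.8), np.float64(14.1)]
0.04812653728643278 7.93801411986351 [0.34763211 0.05265901 7.13269174]
```

Emit:
jog_arm:
  deltas:
    - {"linear": [-0.003,0,0],"roll": 0,"hand": 0.12}
    - {"linear": [-0.006,0,0],"roll": 0,"hand": 0.12}
    - {"linear": [-0.009,0,0],"roll": 0,"hand": 0.12}
    - {"linear": [-0.012,0,0.001],"roll": 0,"hand": 0.12}
    - {"linear": [-0.012,0,0.001],"roll": 0,"hand": 0.12}

```text
t: 7.82
eef_pos: [0.4196, 0.2004, 0.1345]
eef_rot: [0.997, 0.074, 0.001, -0.0]
wrist_force: [-0.3, 1.3, 7.4]
finger_gap: 0.0483
grip_force: 7.7
```

```bash
python3 -c "
from h import *
rep()
s=robot.observe();print(s['finger_gap'],s['grip_force'],s['wrist_force'])"
```

```text
0.09 46 [-0.0186  0.0149] [-0.0078  0.0137]
0.096 72 [-0.02    0.0134] [-0.0074  0.0148]
0.102 65 [-0.0234  0.0083] [-0.0078  0.0166]
0.108 66 [-0.026  0.005] [-0.0087  0.0185]
0.114 51 [-0.016   0.0033] [-0.0111  0.0192]
0.12 62 [-0.0299  0.0007] [-0.0125  0.0353]
0.126 64 [-0.0311 -0.0022] [-0.0138  0.0389]
0.132 67 [-0.0368 -0.0049] [-0.0148  0.039 ]
0.138 54 [-0.0325 -0.0072] [-0.0239  0.0397]
0.144 51 [-0.0319 -0.009 ] [-0.0239  0.0394]
tilt deg [np.float64(16.6), np.float64(26.0)]
0.04786802590906765 7.672913745045662 [-1.21409493  0.45071374  6.79518401]
```

Emit:
jog_arm:
  deltas:
    - {"linear": [-0.003,0,0.001],"roll": 0,"hand": 0.12}
    - {"linear": [-0.006,0,0.001],"roll": 0,"hand": 0.12}
    - {"linear": [-0.006,0,0.001],"roll": 0,"hand": 0.12}
    - {"linear": [-0.006,0,0.0],"roll": 0,"hand": 0.0}
    - {"linear": [-0.006,0,-0.001],"roll": 0,"hand": -0.12}
    - {"linear": [-0.006,0,-0.002],"roll": 0,"hand": -0.22}
    - {"linear": [-0.006,0,-0.003],"roll": 0,"hand": -0.3}
    - {"linear": [-0.006,0,-0.003],"roll": 0,"hand": -0.34}
    - {"linear": [-0.006,0,-0.003],"roll": 0,"hand": -0.34}
    - {"linear": [-0.006,0,-0.003],"roll": 0,"hand": -0.34}

```text
t: 8.7
eef_pos: [0.4136, 0.1993, 0.1371]
eef_rot: [0.997, 0.074, 0.0, -0.0]
wrist_force: [-3.4, 0.9, 8.6]
finger_gap: 0.0282
grip_force: 9.8
```

```bash
python3 -c "
from h import *
c=rep()
s=robot.observe();print(s['finger_gap'],s['grip_force'],s['wrist_force'],s['eef_pos'])"
```

```text
0.09 52 [-0.0187  0.0139] [-0.0113  0.0144]
0.096 72 [-0.0228  0.0127] [-0.0101  0.0112]
0.102 66 [-0.0263  0.0084] [-0.0074  0.0113]
0.108 65 [-0.0289  0.0039] [-0.0069  0.0128]
0.114 55 [-0.0291  0.0008] [-0.0068  0.0131]
0.12 53 [-0.036  -0.0025] [-0.0068  0.0261]
0.126 64 [-0.0378 -0.0057] [-0.0065  0.0302]
0.132 73 [-0.0377 -0.0091] [-0.0064  0.0332]
0.138 60 [-0.04   -0.0124] [-0.0064  0.0327]
0.144 65 [-0.0383 -0.0151] [-0.012   0.0328]
tilt deg [np.float64(27.2), np.float64(29.9)]
0.028117958474462336 9.812430739402771 [-1.31588476  0.19130281  7.8216565 ] [0.41361205 0.19929295 0.13710683]
```

The tilt is about 29° with the jaws open. Lifting.

Emit:
jog_arm:
  deltas:
    - {"linear": [0,0,-0.006],"roll": 0,"hand": -0.34}
    - {"linear": [0,0,-0.015],"roll": 0,"hand": -0.34}
    - {"linear": [0,0,-0.03],"roll": 0,"hand": -0.34}
    - {"linear": [0,0,-0.05],"roll": 0,"hand": -0.34}
    - {"linear": [0,0,-0.07],"roll": 0,"hand": -0.34}
    - {"linear": [0,0,-0.09],"roll": 0,"hand": -0.34}
    - {"linear": [0,0,-0.105],"roll": 0,"hand": -0.34}
    - {"linear": [0,0,-0.11],"roll": 0,"hand": -0.34}
    - {"linear": [0,0,-0.11],"roll": 0,"hand": -0.34}
    - {"linear": [0,0,-0.11],"roll": 0,"hand": -0.34}

```text
t: 9.58
eef_pos: [0.4135, 0.1987, 0.2462]
eef_rot: [0.997, 0.073, -0.0, 0.0]
wrist_force: [0.6, 0.1, -1.8]
finger_gap: 0.0281
grip_force: 8.7
```

```bash
python3 - <<'E'
from h import *
s=robot.observe();print(s['finger_gap'],s['grip_force'],s['wrist_force'],s['eef_pos'])
c,P=shot('side','s3'); cv2.imwrite('pics/s3c.png',cv2.resize(c['img'][150:300,240:380],(560,600),interpolation=cv2.INTER_CUBIC))
# clamp points in tool frame
Q=P.reshape(-1,3); R=Ro.from_quat(s['eef_rot']).as_matrix(); q=(Q-s['eef_pos'])@R
m=(abs(q[:,0])<.08)&(abs(q[:,1])<.04)&(q[:,2]>.02)&(q[:,2]<.12); q=q[m]
for z0 in np.arange(.025,.12,.008):
    k=abs(q[:,2]-z0)<.004
    if k.sum()>4: print(round(z0,3),k.sum(),np.percentile(q[k,0],[2,98]).round(4),np.percentile(q[k,1],[2,98]).round(4))
go([.4982,-.1603,.26],42.5)
E
```

```text
0.028116632919091483 8.650695830583572 [ 0.56155916  0.07772157 -1.84341009] [0.41351429 0.19870937 0.24616035]
0.025 92 [-0.0012  0.0316] [-0.0099  0.0111]
0.033 95 [0.0022 0.036 ] [-0.0086  0.0117]
0.041 106 [0.0068 0.0418] [-0.0082  0.0141]
0.049 92 [0.0108 0.0437] [-0.0093  0.0166]
0.057 115 [0.0153 0.049 ] [-0.0117  0.0217]
0.065 107 [0.0198 0.0525] [-0.0142  0.0239]
0.073 122 [0.0246 0.0585] [-0.0159  0.0273]
0.081 109 [0.0285 0.0604] [-0.018   0.0251]
0.089 45 [0.0303 0.0557] [-0.0186  0.0232]
0.097 5 [0.0336 0.0406] [-0.0163 -0.0127]
go [ 31.4 367.5 -14.3] roll -34.1 | tcp [0.4133 0.1986 0.2456] yaw 8.4 t 9.63
```

View pics/s3c.png

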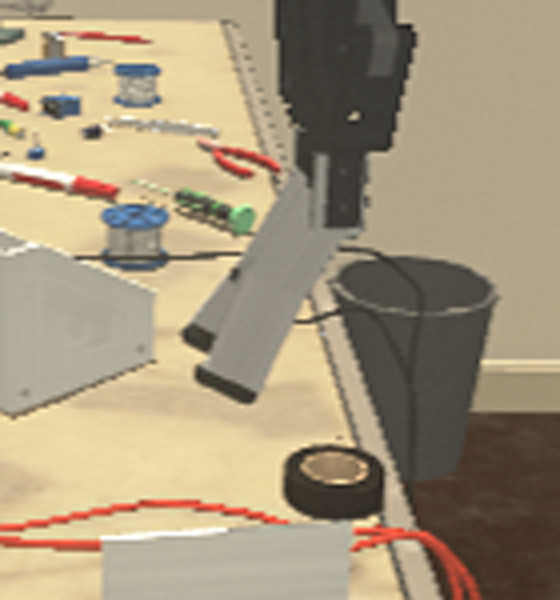

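The clamp is lifted and open, leaning about 28.5°, with the jaw bars at (205,335) and (225,385). I'll carry it to a standoff over the left cheek along the edge normal.

```bash
cat >> h.py <<'E'
CY=np.radians(42.5); CR=np.array([[np.cos(CY),-np.sin(CY)],[np.sin(CY),np.cos(CY)]]); CC=np.array([.5633,-.1685])
def case(x,y,z): return [*(CC+CR@[x,y]),z]
E
python3 - <<'E'
from h import *
go(case(-.0402-.06,.054,.130+.104),42.5)
go([.465,.0,.246],25)
E
```

```text
go [-18.6 396.5  11.8] roll -34.1 | tcp [0.4133 0.1986 0.2456] yaw 8.4 t 9.63
go [ 22.1 204.   -0.3] roll -16.6 | tcp [0.4133 0.1986 0.2456] yaw 8.4 t 9.63
```

Emit:
jog_arm:
  deltas:
    - {"linear": [0.003,0.015,-0.005],"roll": 0,"hand": -0.34}
    - {"linear": [0.007,0.035,-0.01],"roll": -2,"hand": -0.34}
    - {"linear": [0.01,0.06,-0.01],"roll": -4,"hand": -0.34}
    - {"linear": [0.013,0.09,-0.01],"roll": -6,"hand": -0.34}
    - {"linear": [0.016,0.12,-0.01],"roll": -9,"hand": -0.34}
    - {"linear": [0.019,0.15,-0.01],"roll": -12,"hand": -0.34}
    - {"linear": [0.022,0.18,-0.01],"roll": -15,"hand": -0.34}
    - {"linear": [0.022,0.21,-0.01],"roll": -18,"hand": -0.34}
    - {"linear": [0.018,0.24,-0.01],"roll": -21,"hand": -0.34}
    - {"linear": [0.012,0.27,-0.01],"roll": -24,"hand": -0.34}
    - {"linear": [0.006,0.3,-0.01],"roll": -27,"hand": -0.34}
    - {"linear": [-0.001,0.33,-0.01],"roll": -30,"hand": -0.34}
    - {"linear": [-0.008,0.355,-0.01],"roll": -32,"hand": -0.34}
    - {"linear": [-0.014,0.375,-0.01],"roll": -34,"hand": -0.34}
    - {"linear": [-0.017,0.39,-0.005],"roll": -34,"hand": -0.34}
    - {"linear": [-0.0186,0.3965,0.0],"roll": -34,"hand": -0.34}
    - {"linear": [-0.0186,0.3965,0.0118],"roll": -34,"hand": -0.34}
    - {"linear": [-0.0186,0.3965,0.0118],"roll": -34,"hand": -0.34}
    - {"linear": [-0.0186,0.3965,0.0118],"roll": -34,"hand": -0.34}

```text
t: 11.22
eef_pos: [0.4529, -0.1948, 0.2335]
eef_rot: [0.932, 0.362, -0.001, -0.001]
wrist_force: [0.6, 0.2, -0.3]
finger_gap: 0.0283
grip_force: 8.7
```

```bash
cat >> h.py <<'E'
def ctool(P,s):
    R=Ro.from_quat(s['eef_rot']).as_matrix(); return (P.reshape(-1,3)-s['eef_pos'])@R
def prof(name):
    s=robot.observe(); c,P=shot(name); q=ctool(P,s); q=q[(abs(q[:,0]-.02)<.06)&(abs(q[:,1])<.035)&(q[:,2]>.0)&(q[:,2]<.1)&(P.reshape(-1,3)[:,2]>.115+.0)]
    for z0 in np.arange(.02,.1,.012):
        k=abs(q[:,2]-z0)<.006
        if k.sum()>4: print(name,round(z0,3),k.sum(),np.percentile(q[k,0],[2,98]).round(4),np.percentile(q[k,1],[2,98]).round(4))
    return c
E
python3 - <<'E'
from h import *
s=robot.observe();print(s['finger_gap'],s['grip_force'],s['wrist_force'],s['eef_pos'])
a=prof('wrist'); b=prof('top'); d=prof('side')
A=cv2.resize(a['img'],(400,300)); B=cv2.resize(b['img'][120:240,260:380],(300,300),interpolation=cv2.INTER_CUBIC)
A=cv2.resize(a['img'][60:420,100:460],(400,400)); B=cv2.resize(b['img'][130:230,280:380],(400,400),interpolation=cv2.INTER_CUBIC)
cv2.imwrite('pics/app.png',np.hstack([A,B])); go(case(-.0402-.06,.054,.130+.104),42.5)
E
```

```text
0.028281605757200675 8.699900060892105 [ 0.58515747  0.20892366 -0.29127895] [ 0.45289184 -0.19481223  0.23347229]
wrist 0.02 442 [-0.0032  0.0288] [-0.0136  0.0148]
wrist 0.032 559 [0.0032 0.0361] [-0.005   0.0129]
wrist 0.044 1232 [0.0088 0.041 ] [-0.0067  0.0179]
wrist 0.056 456 [0.0119 0.0478] [-0.0107  0.024 ]
wrist 0.068 417 [0.0193 0.0548] [-0.0139  0.0291]
wrist 0.08 548 [0.0262 0.0583] [-0.0154  0.0311]
wrist 0.092 33 [0.0304 0.0441] [-0.0158  0.0314]
top 0.02 7 [0.0203 0.0284] [-0.007  -0.0037]
top 0.032 25 [0.0204 0.0372] [-0.0054  0.0112]
top 0.044 55 [0.0194 0.0419] [-0.0073  0.0174]
top 0.056 45 [0.0164 0.0473] [-0.011   0.0232]
top 0.068 54 [0.0182 0.054 ] [-0.0141  0.0292]
top 0.08 56 [0.0269 0.0577] [-0.0152  0.0276]
side 0.02 65 [-0.0024  0.0311] [-0.0192  0.0128]
side 0.032 64 [0.0014 0.0365] [-0.0077  0.0127]
side 0.044 65 [0.0085 0.0444] [-0.0073  0.0169]
side 0.056 67 [0.0152 0.05  ] [-0.0105  0.0234]
side 0.068 82 [0.0224 0.0561] [-0.0137  0.0275]
side 0.08 83 [0.0261 0.061 ] [-0.0166  0.0287]
side 0.092 21 [0.0331 0.0532] [-0.016   0.0269]
go [-1.4  0.3  1.1] roll 0.0 | tcp [ 0.4538 -0.1952  0.2351] yaw 42.5 t 11.37
```

View pics/app.png

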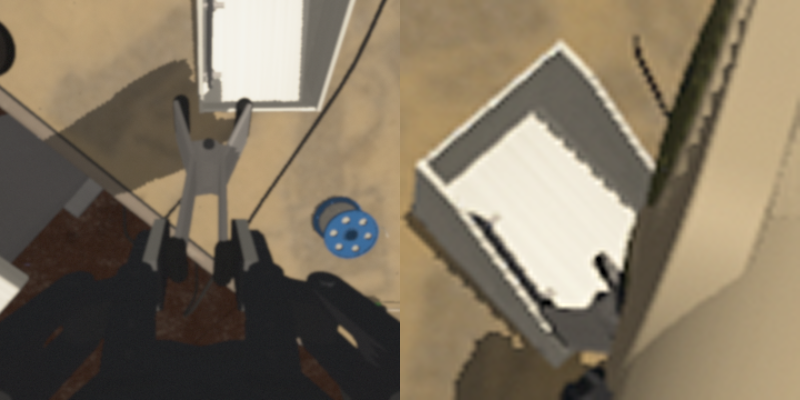

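The wrist view shows the jaw bars at (181,105) and (243,108) in the crop, straddling the left cheek's line at x≈200, with the jaw centre at tool y ≈ +7.7 mm. I'll refine the cheek's position from the same camera and then descend along the normal.

```bash
python3 - <<'E'
from h import *
for n in ('wrist','top','side'):
    c,P=shot(n); Q=P.reshape(-1,3); q=(Q[:,:2]-CC)@CR
    e=(Q[:,2]-(.090+.5774*q[:,0]))*.866
    m=(q[:,0]>-.06)&(q[:,0]<.034)&(abs(q[:,1]-.053)<.012)&(abs(e)<.0025)
    print(n,'rim',m.sum(),np.percentile(q[m,1],[3,25,50,75,97]).round(4) if m.sum() else '', 'fit',np.polyfit(q[m,0],q[m,1],1).round(3) if m.sum()>5 else '')
    # highest e over bins of y
    for y0 in np.arange(.036,.064,.002):
        k=(q[:,0]>-.06)&(q[:,0]<.034)&(abs(q[:,1]-y0)<.001)&(Q[:,2]>.02)&(e<.012)
        if k.sum()>3: print('  y',round(y0,3),k.sum(),'e95',np.percentile(e[k],95).round(4))
go(case(-.0402-.0175,.0577,.130+.0303),42.5)
E
```

```text
wrist rim 645 [0.0468 0.0535 0.055  0.056  0.0572] fit [0.015 0.054]
  y 0.038 22 e95 -0.0105
  y 0.04 19 e95 -0.0108
  y 0.042 23 e95 -0.0108
  y 0.044 37 e95 -0.0085
  y 0.046 136 e95 -0.002
  y 0.048 221 e95 -0.0019
  y 0.05 152 e95 -0.0024
  y 0.052 22 e95 -0.0105
  y 0.054 226 e95 0.0007
  y 0.056 301 e95 0.0007
  y 0.058 33 e95 0.0008
top rim 85 [0.0463 0.0531 0.0543 0.0554 0.0566] fit [0.007 0.053]
  y 0.044 4 e95 -0.0053
  y 0.046 18 e95 -0.0011
  y 0.048 37 e95 -0.0015
  y 0.05 20 e95 -0.0019
  y 0.052 6 e95 -0.0011
  y 0.054 37 e95 0.0022
  y 0.056 204 e95 0.0006
  y 0.058 16 e95 -0.0165
side rim 7 [0.0534 0.0536 0.0548 0.0564 0.0587] fit [0.023 0.056]
  y 0.052 5 e95 -0.0121
  y 0.054 89 e95 -0.0036
  y 0.056 269 e95 -0.0042
  y 0.058 158 e95 -0.0055
  y 0.06 9 e95 -0.0219
go [41.4 -3.8 75. ] roll -0.0 | tcp [ 0.4538 -0.1956  0.2353] yaw 42.5 t 11.52
```

Emit:
jog_arm:
  deltas:
    - {"linear": [0.006,-0.003,0.01],"roll": 0,"hand": -0.36}
    - {"linear": [0.011,-0.005,0.02],"roll": 0,"hand": -0.36}
    - {"linear": [0.017,-0.005,0.03],"roll": 0,"hand": -0.36}
    - {"linear": [0.022,-0.005,0.04],"roll": 0,"hand": -0.36}
    - {"linear": [0.026,-0.005,0.048],"roll": 0,"hand": -0.36}
    - {"linear": [0.03,-0.005,0.056],"roll": 0,"hand": -0.36}
    - {"linear": [0.034,-0.005,0.063],"roll": 0,"hand": -0.36}
    - {"linear": [0.038,-0.005,0.069],"roll": 0,"hand": -0.36}
    - {"linear": [0.0414,-0.005,0.075],"roll": 0,"hand": -0.36}
    - {"linear": [0.0414,-0.005,0.075],"roll": 0,"hand": -0.36}

```text
t: 12.35
eef_pos: [0.4806, -0.1635, 0.1585]
eef_rot: [0.932, 0.362, -0.001, -0.001]
wrist_force: [0.3, 0.7, -2.0]
finger_gap: 0.027
grip_force: 8.8
```

```bash
cat >> h.py <<'E'
def stat():
    s=robot.observe();print(round(s['t'],2),round(s['finger_gap'],4),round(s['grip_force'],1),np.round(s['wrist_force'],1),np.round(s['eef_pos'],4))
    for n in ('wrist','side'):
        c,P=shot(n); Q=P.reshape(-1,3); q=(Q[:,:2]-CC)@CR; a=q[:,0]*.866+(Q[:,2]-.09)*.5; e=(Q[:,2]-.09)*.866-q[:,0]*.5
        # clamp: above edge, away from fingers
        t=ctool(P,s)
        for z0 in np.arange(-.04,.04,.01):
            k=(abs(e-z0)<.005)&(abs(a+.015)<.05)&(abs(q[:,1]-.053)<.035)&(t[:,2]>.012)&((abs(q[:,1]-.05)>.0075)|(e>.004))
            if k.sum()>5: print(n,'e',round(z0,3),k.sum(),'a',np.percentile(a[k],[2,98]).round(4),'y',np.percentile(q[k,1],[2,98]).round(4))
    return c
E
python3 -c "
from h import *
stat(); go(case(-.0402-.0050,.059,.130+.0087),42.5)"
```

```text
12.35 0.027 8.8 [ 0.3  0.7 -2. ] [ 0.4806 -0.1635  0.1585]
wrist e -0.03 14 a [0.0107 0.025 ] y [0.0575 0.0576]
wrist e -0.02 13 a [0.0237 0.0344] y [0.0576 0.0577]
wrist e -0.01 309 a [-0.0437  0.0149] y [0.0293 0.0755]
wrist e 0.0 438 a [-0.0315 -0.0044] y [0.028  0.0747]
wrist e 0.01 302 a [-0.0331 -0.0042] y [0.0318 0.0725]
wrist e 0.02 334 a [-0.0322 -0.0039] y [0.0358 0.07  ]
wrist e 0.03 524 a [-0.0312 -0.0007] y [0.04   0.0675]
side e -0.04 15 a [-0.0574  0.0291] y [0.0576 0.0603]
side e -0.03 16 a [-0.0524  0.0302] y [0.0575 0.0597]
side e -0.02 16 a [-0.0415  0.034 ] y [0.0576 0.0598]
side e -0.01 39 a [-0.0358  0.0298] y [0.0576 0.0758]
side e 0.0 51 a [-0.0322  0.0216] y [0.0311 0.0744]
side e 0.01 63 a [-0.0321 -0.002 ] y [0.0323 0.0726]
side e 0.02 57 a [-0.0322 -0.003 ] y [0.0379 0.0701]
side e 0.03 51 a [-0.0314  0.0012] y [0.0406 0.0673]
go [12.9 -0.1 21. ] roll -0.1 | tcp [ 0.4807 -0.1643  0.1597] yaw 42.4 t 12.45
```

The clamp is centred at a ≈ -17 mm (target -15.5) and y = 51.5 mm, square to the edge. Continuing gently.

Emit:
jog_arm:
  deltas:
    - {"linear": [0.003,0,0.004],"roll": 0,"hand": -0.36}
    - {"linear": [0.005,0,0.008],"roll": 0,"hand": -0.36}
    - {"linear": [0.007,0,0.012],"roll": 0,"hand": -0.36}
    - {"linear": [0.01,0,0.016],"roll": 0,"hand": -0.36}
    - {"linear": [0.0125,0,0.02],"roll": 0,"hand": -0.36}
    - {"linear": [0.014,0,0.023],"roll": 0,"hand": -0.36}
    - {"linear": [0.014,0,0.023],"roll": 0,"hand": -0.36}

```text
t: 13.03
eef_pos: [0.4909, -0.1543, 0.1359]
eef_rot: [0.932, 0.362, -0.0, -0.001]
wrist_force: [-0.6, 0.1, -1.3]
finger_gap: 0.0274
grip_force: 8.8
```

Emit:
jog_arm:
  deltas:
    - {"linear": [0.001,0,0.0017],"roll": 0,"hand": -0.36}
    - {"linear": [0.002,0,0.0035],"roll": 0,"hand": -0.36}
    - {"linear": [0.003,0,0.005],"roll": 0,"hand": -0.36}
    - {"linear": [0.003,0,0.005],"roll": 0,"hand": -0.36}

```text
t: 13.37
eef_pos: [0.4931, -0.1546, 0.1329]
eef_rot: [0.933, 0.361, -0.0, 0.001]
wrist_force: [-5.5, -2.5, 8.2]
finger_gap: 0.0275
grip_force: 10.1
```

```bash
python3 -c "
from h import *
stat(); go(case(-.0402,.059,.130),42.5)"
```

```text
13.37 0.0275 10.1 [-5.5 -2.5  8.2] [ 0.4931 -0.1546  0.1329]
wrist e -0.04 93 a [-0.0277 -0.0025] y [0.0298 0.0753]
wrist e -0.03 543 a [-0.0293 -0.0028] y [0.0277 0.0747]
wrist e -0.02 300 a [-0.0314 -0.0031] y [0.0306 0.0724]
wrist e -0.01 398 a [-0.0333  0.0148] y [0.0346 0.0698]
wrist e 0.0 416 a [-0.0307 -0.0008] y [0.0385 0.0672]
wrist e 0.01 1253 a [-0.0311 -0.0004] y [0.0428 0.0633]
wrist e 0.02 263 a [-0.0301 -0.0023] y [0.0456 0.0637]
wrist e 0.03 281 a [-0.0297 -0.0022] y [0.0459 0.0645]
side e -0.04 37 a [-0.0512  0.0264] y [0.0576 0.0775]
side e -0.03 46 a [-0.0475  0.031 ] y [0.0577 0.076 ]
side e -0.02 46 a [-0.0295  0.033 ] y [0.0576 0.0723]
side e -0.01 43 a [-0.0518  0.0305] y [0.0575 0.0705]
side e 0.0 42 a [-0.0366  0.023 ] y [0.0416 0.0669]
side e 0.01 46 a [-0.0299  0.0006] y [0.0456 0.0654]
side e 0.02 47 a [-0.0306 -0.0006] y [0.0461 0.0658]
side e 0.03 46 a [-0.0287 -0.0008] y [0.0456 0.0664]
go [ 2.1 -1.3  3. ] roll -0.2 | tcp [ 0.4931 -0.1545  0.133 ] yaw 42.3 t 13.47
```

Contact: about 10 N directed along the edge normal, so the barrel is on the edge. I'll let the handles out in steps while pressing.

Emit:
jog_arm:
  deltas:
    - {"linear": [0,0,0],"roll": 0,"hand": -0.3}
    - {"linear": [0,0,0],"roll": 0,"hand": -0.26}
    - {"linear": [0,0,0],"roll": 0,"hand": -0.24}
    - {"linear": [0,0,0],"roll": 0,"hand": -0.24}

```text
t: 13.8
eef_pos: [0.4934, -0.1537, 0.1322]
eef_rot: [0.932, 0.362, 0.0, 0.001]
wrist_force: [-2.2, -4.2, 5.8]
finger_gap: 0.0325
grip_force: 9.2
```

Emit:
jog_arm:
  deltas:
    - {"linear": [0.0002,0,0.0004],"roll": 0,"hand": -0.2}
    - {"linear": [0.0003,0,0.0006],"roll": 0,"hand": -0.16}
    - {"linear": [0.0004,0,0.0008],"roll": 0,"hand": -0.12}
    - {"linear": [0.0004,0,0.0008],"roll": 0,"hand": -0.12}

```text
t: 14.13
eef_pos: [0.4934, -0.1528, 0.1311]
eef_rot: [0.932, 0.362, -0.0, 0.0]
wrist_force: [-2.4, -2.9, 5.2]
finger_gap: 0.0377
grip_force: 8.7
```

Emit:
jog_arm:
  deltas:
    - {"linear": [0.0003,0,0.0006],"roll": 0,"hand": -0.08}
    - {"linear": [0.0005,0,0.0009],"roll": 0,"hand": -0.04}
    - {"linear": [0.0006,0,0.0012],"roll": 0,"hand": 0.0}
    - {"linear": [0.0006,0,0.0012],"roll": 0,"hand": 0.0}

```text
t: 14.47
eef_pos: [0.4938, -0.1523, 0.1298]
eef_rot: [0.932, 0.362, -0.0, -0.0]
wrist_force: [-2.6, -3.8, 5.5]
finger_gap: 0.0429
grip_force: 8.1
```

```bash
python3 -c "
from h import *
stat()"
```

```text
14.47 0.0429 8.1 [-2.6 -3.8  5.5] [ 0.4938 -0.1523  0.1298]
wrist e -0.04 161 a [-0.0289 -0.0024] y [0.0355 0.0717]
wrist e -0.03 381 a [-0.0302 -0.003 ] y [0.0363 0.0715]
wrist e -0.02 180 a [-0.0309 -0.0027] y [0.0381 0.0704]
wrist e -0.01 252 a [-0.0445  0.0152] y [0.0376 0.0691]
wrist e 0.0 169 a [-0.0231  0.0008] y [0.0449 0.0678]
wrist e 0.01 1367 a [-0.0307  0.0002] y [0.0465 0.0651]
wrist e 0.02 457 a [-0.0304 -0.0016] y [0.0455 0.0677]
wrist e 0.03 477 a [-0.0303 -0.0015] y [0.0446 0.0695]
side e -0.04 44 a [-0.0497  0.0265] y [0.0576 0.0738]
side e -0.03 43 a [-0.03    0.0272] y [0.0576 0.0728]
side e -0.02 45 a [-0.0285  0.0322] y [0.0578 0.071 ]
side e -0.01 39 a [-0.0288  0.0241] y [0.0576 0.0705]
side e 0.0 39 a [-0.035   0.0004] y [0.0569 0.0691]
side e 0.01 49 a [-0.0282  0.0005] y [0.046  0.0671]
side e 0.02 50 a [-0.0279  0.0015] y [0.0444 0.0698]
side e 0.03 51 a [-0.0269  0.0001] y [0.0439 0.0722]
```

Emit:
jog_arm:
  deltas:
    - {"linear": [0.0003,0,0.0006],"roll": 0,"hand": 0.04}
    - {"linear": [0.0005,0,0.0009],"roll": 0,"hand": 0.08}
    - {"linear": [0.0006,0,0.0012],"roll": 0,"hand": 0.11}
    - {"linear": [0.0006,0,0.0012],"roll": 0,"hand": 0.11}

```text
t: 14.9
eef_pos: [0.4943, -0.1516, 0.1284]
eef_rot: [0.932, 0.362, -0.0, -0.0]
wrist_force: [-1.5, -2.7, 3.9]
finger_gap: 0.0473
grip_force: 7.0
```

Emit:
jog_arm:
  deltas:
    - {"linear": [0.0002,0,0.0005],"roll": 0,"hand": 0.14}
    - {"linear": [0.0004,0,0.0008],"roll": 0,"hand": 0.17}
    - {"linear": [0.0005,0,0.001],"roll": 0,"hand": 0.2}
    - {"linear": [0.0005,0,0.001],"roll": 0,"hand": 0.2}

```text
t: 15.23
eef_pos: [0.4949, -0.1512, 0.1274]
eef_rot: [0.932, 0.362, 0.0, -0.0]
wrist_force: [0.9, -1.8, 0.9]
finger_gap: 0.0512
grip_force: 5.7
```

```bash
python3 -c "
from h import *
stat()"
```

```text
15.23 0.0512 5.7 [ 0.9 -1.8  0.9] [ 0.4949 -0.1512  0.1274]
wrist e -0.04 208 a [-0.031  -0.0023] y [0.0443 0.0678]
wrist e -0.03 288 a [-0.031   0.0189] y [0.0398 0.068 ]
wrist e -0.02 98 a [-0.0272  0.0317] y [0.0407 0.0679]
wrist e -0.01 155 a [-0.0439  0.0152] y [0.0369 0.0675]
wrist e 0.0 143 a [-0.0048  0.0008] y [0.0492 0.0666]
wrist e 0.01 1463 a [-0.0303  0.0004] y [0.0467 0.0655]
wrist e 0.02 581 a [-0.0299 -0.0012] y [0.0445 0.0691]
wrist e 0.03 533 a [-0.0295 -0.0012] y [0.0433 0.0708]
side e -0.04 43 a [-0.0436  0.0345] y [0.0575 0.0702]
side e -0.03 42 a [-0.0452  0.0309] y [0.0577 0.0706]
side e -0.02 42 a [-0.0592  0.0253] y [0.0576 0.0691]
side e -0.01 45 a [-0.053   0.0289] y [0.0576 0.0687]
side e 0.0 38 a [-0.0282  0.0323] y [0.0575 0.0678]
side e 0.01 49 a [-0.029   0.0008] y [0.0464 0.0677]
side e 0.02 53 a [-0.0277 -0.0001] y [0.0431 0.071 ]
side e 0.03 50 a [-0.0278 -0.0003] y [0.0424 0.0746]
```

The press force faded just as the jaws closed on the sandwich. I'll re-squeeze a little, press more, and let out again with the press kept up.

Emit:
jog_arm:
  deltas:
    - {"linear": [0.0006,0,0.001],"roll": 0,"hand": 0.14}
    - {"linear": [0.0012,0,0.002],"roll": 0,"hand": 0.1}
    - {"linear": [0.0014,0,0.0024],"roll": 0,"hand": 0.1}
    - {"linear": [0.0014,0,0.0024],"roll": 0,"hand": 0.1}

```text
t: 15.67
eef_pos: [0.4955, -0.1512, 0.126]
eef_rot: [0.932, 0.362, -0.0, 0.0]
wrist_force: [-5.4, -2.7, 10.3]
finger_gap: 0.0474
grip_force: 8.9
```

Emit:
jog_arm:
  deltas:
    - {"linear": [0.0003,0,0.0006],"roll": 0,"hand": 0.13}
    - {"linear": [0.0005,0,0.001],"roll": 0,"hand": 0.16}
    - {"linear": [0.0007,0,0.0013],"roll": 0,"hand": 0.19}
    - {"linear": [0.0007,0,0.0013],"roll": 0,"hand": 0.19}

```text
t: 16.0
eef_pos: [0.496, -0.1506, 0.1246]
eef_rot: [0.932, 0.362, -0.0, 0.0]
wrist_force: [-5.0, -2.4, 8.8]
finger_gap: 0.0509
grip_force: 8.2
```

Emit:
jog_arm:
  deltas:
    - {"linear": [0.0003,0,0.0005],"roll": 0,"hand": 0.21}
    - {"linear": [0.0005,0,0.001],"roll": 0,"hand": 0.23}
    - {"linear": [0.0007,0,0.0013],"roll": 0,"hand": 0.25}
    - {"linear": [0.0007,0,0.0013],"roll": 0,"hand": 0.25}

```text
t: 16.33
eef_pos: [0.4962, -0.1498, 0.1229]
eef_rot: [0.932, 0.362, -0.001, -0.0]
wrist_force: [-4.3, -2.2, 7.5]
finger_gap: 0.0534
grip_force: 7.3
```

```bash
python3 -c "
from h import *
stat()"
```

```text
16.33 0.0534 7.3 [-4.3 -2.2  7.5] [ 0.4962 -0.1498  0.1229]
wrist e -0.04 292 a [-0.0303  0.0223] y [0.0419 0.0659]
wrist e -0.03 243 a [-0.0292 -0.0024] y [0.0406 0.0668]
wrist e -0.02 82 a [-0.0238 -0.002 ] y [0.0414 0.0666]
wrist e -0.01 158 a [-0.0443  0.0151] y [0.0367 0.0662]
wrist e 0.0 170 a [-0.0301  0.0009] y [0.0467 0.0659]
wrist e 0.01 1530 a [-0.0307  0.0003] y [0.0465 0.0655]
wrist e 0.02 625 a [-0.03   -0.0017] y [0.0439 0.0692]
wrist e 0.03 385 a [-0.0305 -0.0031] y [0.032  0.0851]
side e -0.04 42 a [-0.0521  0.0231] y [0.0578 0.069 ]
side e -0.03 44 a [-0.0451  0.0299] y [0.0575 0.0693]
side e -0.02 42 a [-0.0364  0.0235] y [0.0577 0.0686]
side e -0.01 46 a [-0.0398  0.0289] y [0.0575 0.0684]
side e 0.0 37 a [-0.0291  0.0107] y [0.0571 0.0683]
side e 0.01 50 a [-0.0302  0.0019] y [0.0455 0.0697]
side e 0.02 53 a [-0.0275  0.0003] y [0.0421 0.0721]
side e 0.03 32 a [-0.0297 -0.005 ] y [0.041  0.0748]
```

Press held at about 9 N with the jaws essentially closed. Two more let-out steps, then open.

Emit:
jog_arm:
  deltas:
    - {"linear": [0.0003,0,0.0005],"roll": 0,"hand": 0.27}
    - {"linear": [0.0005,0,0.001],"roll": 0,"hand": 0.29}
    - {"linear": [0.0007,0,0.0012],"roll": 0,"hand": 0.31}
    - {"linear": [0.0007,0,0.0012],"roll": 0,"hand": 0.31}

```text
t: 16.77
eef_pos: [0.4973, -0.1484, 0.121]
eef_rot: [0.932, 0.362, -0.0, -0.0]
wrist_force: [0.3, 0.2, -1.1]
finger_gap: 0.0559
grip_force: 0.0
```

Emit:
jog_arm:
  deltas:
    - {"linear": [0,0,0],"roll": 0,"hand": 0.6}
    - {"linear": [0,0,0],"roll": 0,"hand": 1}
    - {"linear": [0,0,0],"roll": 0,"hand": 1}
    - {"linear": [0,0,-0.005],"roll": 0,"hand": 1}
    - {"linear": [0,0,-0.02],"roll": 0,"hand": 1}
    - {"linear": [0,0,-0.045],"roll": 0,"hand": 1}
    - {"linear": [0,0,-0.075],"roll": 0,"hand": 1}
    - {"linear": [-0.02,0,-0.11],"roll": 0,"hand": 1}
    - {"linear": [-0.03,0,-0.13],"roll": 0,"hand": 1}
    - {"linear": [-0.03,0,-0.13],"roll": 0,"hand": 1}
    - {"linear": [-0.03,0,-0.13],"roll": 0,"hand": 1}

```text
t: 17.68
eef_pos: [0.4756, -0.17, 0.2531]
eef_rot: [0.932, 0.361, 0.001, 0.001]
wrist_force: [-0.4, -0.4, -0.2]
finger_gap: 0.0852
grip_force: 0.0
```

```bash
cat > m.py <<'E'
from h import *
for n in ('wrist','top','side'):
    c,P=shot(n,'f_'+n); Q=P.reshape(-1,3); q=(Q[:,:2]-CC)@CR; a=q[:,0]*.866+(Q[:,2]-.09)*.5; e=(Q[:,2]-.09)*.866-q[:,0]*.5
    k=(e>.008)&(e<.085)&(abs(a+.0155)<.05)&(abs(q[:,1]-.053)<.045)
    if k.sum()<5: continue
    rim=(abs(e)<.0025)&(abs(q[:,1]-.055)<.003)&((abs(a+.0155)>.022)&(abs(a+.0155)<.045))
    print(n,k.sum(),'etop',np.percentile(e[k],[97,99,100]).round(4),'rim e',np.median(e[rim]).round(4),rim.sum(),'y rim',np.median(q[rim,1]).round(4))
    for z0 in np.arange(-.045,.07,.01):
        b=(abs(e-z0)<.005)&(abs(a+.0155)<.04)&(abs(q[:,1]-.053)<.04)&((z0>.005)|(abs(q[:,1]-.05)>.0085))
        if b.sum()>4: print('  e',round(z0,3),b.sum(),'a',np.percentile(a[b],[2,98]).round(4),'y',np.percentile(q[b,1],[2,98]).round(4))
    if n=='wrist':
        dark=(cv2.cvtColor(c['img'],cv2.COLOR_BGR2GRAY).reshape(-1)<60)&k; print('  dark bars e',np.percentile(e[dark],[2,50,98]).round(4),'a',np.percentile(a[dark],[2,98]).round(4))
E
python3 m.py
```

```text
wrist 2084 etop [0.0639 0.0645 0.0655] rim e -0.0004 170 y rim 0.0555
  e -0.035 160 a [-0.0251 -0.0023] y [0.04   0.0663]
  e -0.025 28 a [-0.0299 -0.0026] y [0.0407 0.0663]
  e -0.015 35 a [-0.0293  0.0147] y [0.0383 0.0661]
  e -0.005 21 a [-0.0255 -0.0023] y [0.0634 0.066 ]
  e 0.005 264 a [-0.0471  0.0193] y [0.0446 0.0649]
  e 0.015 539 a [-0.0308 -0.0022] y [0.0463 0.0666]
  e 0.025 231 a [-0.0305 -0.0018] y [0.0434 0.0709]
  e 0.035 247 a [-0.0305 -0.002 ] y [0.0413 0.0743]
  e 0.045 268 a [-0.0301 -0.0016] y [0.0388 0.0773]
  e 0.055 205 a [-0.0293 -0.0013] y [0.0339 0.0852]
  e 0.065 501 a [-0.0288 -0.0021] y [0.0317 0.0842]
  dark bars e [0.0577 0.0618 0.0646] a [-0.0274 -0.0016]
top 129 etop [0.0607 0.0617 0.0622] rim e -0.0003 16 y rim 0.0547
  e -0.035 17 a [-0.0253 -0.0015] y [0.0591 0.0667]
  e -0.025 11 a [-0.03   -0.0024] y [0.046  0.0667]
  e -0.015 14 a [-0.0304  0.0103] y [0.046  0.0665]
  e -0.005 10 a [-0.0181  0.0152] y [0.0394 0.0665]
  e 0.005 55 a [-0.0293  0.0181] y [0.0461 0.0659]
  e 0.015 68 a [-0.0308 -0.0017] y [0.0459 0.0655]
  e 0.025 18 a [-0.0224 
[... 206 characters left out ...]
7] y [0.0788 0.0843]
side 310 etop [0.0598 0.0608 0.0621] rim e -0.0021 3 y rim 0.0543
  e -0.045 26 a [-0.0388  0.0225] y [0.0585 0.0674]
  e -0.035 34 a [-0.0349  0.0073] y [0.0594 0.068 ]
  e -0.025 32 a [-0.0302  0.006 ] y [0.0587 0.0685]
  e -0.015 31 a [-0.0294 -0.0013] y [0.0627 0.0679]
  e -0.005 33 a [-0.0293  0.0195] y [0.0588 0.0681]
  e 0.005 48 a [-0.0278  0.0018] y [0.0465 0.0679]
  e 0.015 52 a [-0.0294  0.0007] y [0.0436 0.0705]
  e 0.025 56 a [-0.0265 -0.0003] y [0.0412 0.0747]
  e 0.035 60 a [-0.0284  0.    ] y [0.0391 0.0772]
  e 0.045 61 a [-0.028  0.   ] y [0.0355 0.0793]
  e 0.055 62 a [-0.0276  0.0005] y [0.0347 0.0862]
  e 0.065 9 a [-0.0241  0.0034] y [0.0331 0.0739]
```

```bash
python3 - <<'E'
from h import *
c,P=shot('wrist'); Q=P.reshape(-1,3); q=(Q[:,:2]-CC)@CR; a=q[:,0]*.866+(Q[:,2]-.09)*.5; e=(Q[:,2]-.09)*.866-q[:,0]*.5
for lo,hi in ((.030,.042),(.074,.087)):
    k=(e>.05)&(e<.07)&(q[:,1]>lo)&(q[:,1]<hi)&(abs(a+.0155)<.02)
    print('bar',k.sum(),np.percentile(e[k],[50,75,90,95,99]).round(4),'y',np.percentile(q[k,1],[2,98]).round(4))
k=(abs(q[:,1]-.0555)<.004)&(abs(a+.0155)<.013)&(e>.002)&(e<.03)
print('barrel',k.sum(),np.percentile(e[k],[1,5,25,50,95,99]).round(4))
for s in (-1,1):
    r=(abs(q[:,1]-.0555)<.0015)&(abs(a+.0155-s*.025)<.006)&(abs(e)<.004); print('rim',s,r.sum(),np.median(e[r]).round(4))
I=c['img']; u=np.argwhere(k.reshape(420,560)); v0,u0=u.mean(0).astype(int); print(v0,u0)
v0=max(v0-15,75);cv2.imwrite('pics/fin.png',cv2.resize(I[v0-70:v0+80,u0-75:u0+75],(600,600),interpolation=cv2.INTER_CUBIC))
E
```

```text
bar 363 [0.0629 0.0636 0.0641 0.0644 0.0646] y [0.0315 0.0399]
bar 361 [0.0606 0.0614 0.0618 0.0623 0.0626] y [0.0766 0.0851]
barrel 226 [0.0055 0.0085 0.0112 0.0118 0.0134 0.0139]
rim -1 5 -0.0002
rim 1 36 -0.0004
149 283
```

View pics/fin.png

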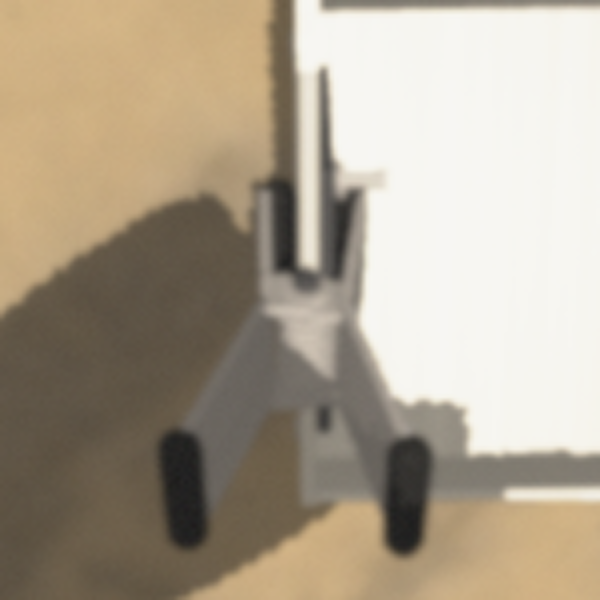

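The clamp sits square over the edge. The pivot barrel is at (307,290) in the crop, and the jaws pinch the cheek and plate at (280–345, 230). Barrel top is 12 mm above the edge, which equals the barrel's diameter, and the handle tops are about 63.4 mm above it, against 63.6 mm when parked. So the clamp is fully home. Handing in.

```bash
python3 -c "
from workcell import robot
print(robot.job_done())"
```

```text
the job is handed in; nothing more can be done
None
```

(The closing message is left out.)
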